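Set out the soldering place

TASK

Set the bench out for soldering round the perforated white board, left, right and behind being as you see the board from the robot: the ridged charcoal block in the middle of the board, the flux pot to its left, the lidded card box to its right with a long side facing the board, and the lighter behind it, lying along the board's rear edge. Pot, card box and lighter stand on the bench, each opposite the middle of its edge of the board with about 4 cm clear between; the small stone box goes centred on top of the card box, and everything stays right way up and is let go. Never tip the flux pot, and leave the rough charcoal lump and the round brass tin where they are.

Things in the scene. Friction and masses are not known exactly. Their poses are not given: they have to be found in the camera images.
- soldering_board: White ceramic soldering board with a grid of small dark dots (mere marks), lying flat on the bench, fixed. 90 mm deep (its x), 120 mm wide (its y), 12 mm thick; top at z = 12 mm. Origin: centre of its underside. Its x axis points away from the robot (its rear edge is at +45 mm), its y axis to the robot's left (left edge at +60 mm), give or take 0.25 rad of yaw.
- charcoal_block: Flat ridged block of dark charcoal, 33 mm (its x) by 46 mm (its y), 13 mm high at the ridges; its gripped sides are 31 mm apart along x and 8 mm high. Origin: centre of its underside; z up. About 70 g.
- flux_pot: Round brown stone flux pot, 53 mm across, 32 mm high; round its lower 22 mm it is nearly straight-sided, 52 mm across. Origin: centre of its underside; z up. About 160 g.
- lidded_box: White card box with a plain closed lid, 47 mm (its x) by 67 mm (its y), 23 mm high, lid fixed on it, flat top. Origin: centre of its underside; z up. About 30 g.
- stone_box: Small squarish white box with a clear closed lid and blue inside, 44 mm (its x) by 42 mm (its y), 22 mm high, lid fixed. Origin: underside, 1 mm off the centre towards -x; z up. About 50 g.
- lighter: White patterned lighter lying flat, 21 mm (its x) by 68 mm (its y), 11 mm high. Origin: centre of its underside; z up. About 20 g. Beyond its place behind the board, towards the left, stands a fixed pile of envelopes 90 mm high, at least 40 mm away.
- charcoal_lump: Rough irregular lump of dark charcoal, 36 by 58 by 32 mm high, loose; a bystander to leave alone. Origin: centre of its underside; z up.
- brass_tin: Low round brass tin, 62 mm across, 23 mm high, loose; a bystander to leave alone. Origin: centre of its underside; z up.

How it is judged:
By the outcome, as a careful person would: the job done as asked, in the order asked, and still so for the second after the job is handed in, with the robot touching nothing.
It also fails if it takes over 106 s, if anything falls off the work surface, if the arm or the gripper's body presses on something with over 40 N, if the wrist force passes 120 N, or if a joint passes its speed limit or range.

ROBOT

A 6-joint arm with a two-finger parallel gripper is mounted at the origin on a cart in front of the work surface, level with it; the furniture and walls round the work are solid. World frame = base frame: x ahead of the robot, y to its left, z up, the work surface at z = 0. Lengths are in m, angles in degrees, forces in N, time in s.
With the tool pointing down it reaches from about 0.375 to 0.9 m from the base axis. Payload 3.1 kg.
Tool frame: the origin (TCP) lies between the finger pads; the fingertips stand 19 mm ahead of it and the grasp point (between the pads) is the TCP; z points along the fingers, y is the line along which they close (so a half turn about z gives the same grasp; the last joint's range is limited). The gripper opens to 85 mm and grips with 20 to 120 N. Pads are 22 mm wide; open, the fingers measure 114 mm over their backs; the gripper's body (76 mm by 85 mm) begins 54 mm behind the grasp point. The pads swing forward as they close: fully open they stand 13 mm farther back than shut.
Start: joints at [57.783, 30.224, 82.088, -0, 67.689, -10.227], TCP at [0.234, 0.58, 0.25] pointing down, gripper open.
Joint ranges: [-176.69, 176.69], [-43.24, 126.21], [12.49, 139.97], [-82, 262], [0, 151.66], [-163.58, 163.58]. Speed limits (degrees/s): [159.86, 159.86, 180, 180, 180, 180].

INTERFACE

Orientations are given as a 3x3 rotation matrix whose columns are the frame's x, y, z axes.
In Python, from plant import bot gives the robot as it stands.
- The arm moves only by the tool send_rows, never from a script. Its argument "series" is a list of rows, each a list of 3 entries, a list of its own where there are three numbers: the opening, from -1 (shut) to 1 (fully open), then the shift along the tool's x, y, z in mm, then the turn, a rotation vector about the tool's x, y, z in rad. In form: [[hand, [tx, ty, tz], [ax, ay, az]], ...]. A call has 1 to 20 rows; each row shifts and turns the commanded pose from where the row before left it, along the tool's axes as they then stand; what a row does not reach is not made up. A row lasts 1/10 s, in which the tool goes at most 50 mm and 8.59 degrees, less where a joint would pass 70% of its speed; a pose out of reach is approached as far as the arm can. A call with a gripper value outside its range is refused whole. The fingers move at their own pace and stop on an object; "grip_force" is the grip in N (left out, the last holds). Time passes only in rows, so rows that do not move let the fingers close. It gives the time, the measured TCP pose, the force, the opening and the grip force at its end, in the units of the state.
- bot.state(): the state, without advancing time (a new reading comes with each control period).
- bot.capture(name): name is "scene" or "top"; returns the picture (384x512x3 uint8, red, green, blue); there is no depth.
- bot.camera_model(name): a dict with "camera_matrix" (3x3 intrinsics, pixels), "extrinsics" (4x4, takes a point from camera to world coordinates). Camera axes: x right, y down, z forward; pixel columns grow to the right and rows downward; lengths in m; the calibration is good to about 2 mm. A picture is of the moment at which its call begins. camera_model takes no time and is no camera call.
- bot.hand_in(): hands the job in; it is judged then, once.
Trained networks look in the newest picture that a camera, given by its name, has taken for a name from the list of things; names that differ only in an ending like _2 or _b are one class to them, and where a whole thing is asked for, a point or a joint stands for the part that bears it (a point fixed in the world has none). Each returns a list of dicts, best first, with "score" (0 to 1); they miss things now and then, are a little off and sometimes report something else, mostly with a low value. They report only what shows in the picture. A call takes as long as a camera call.
- bot.boxes_of(camera, label): "point" ([column, row] as shares, 0 to 1, of the picture: columns of its width, rows of its height, amid what is visible of it).
The state is a dict: "t": time; "q": joint angles; "joint_vel": joint speeds; "joint_efforts": joint torques, N m; "tcp_pos": TCP position; "eef_rot": TCP orientation; "contact_force": force on the tool from outside, world axes, zero at the start; "torque": the same for the moment, N m; "opening": finger opening in m; "grip_force": force on a finger pad.
Only numpy, scipy, OpenCV 4.12 (cv2) and the standard library are available. Lean on these libraries where they do the work, as an engineer would, in place of code of your own. Each camera call takes 0.05 s, during which the arm holds its last target. There are 200 camera calls.

## Working session

There is one attempt and no reset: what is moved stays moved. The work goes in short steps, Python scripts to look and compute and a tool call to move; the robot and the scene stay as the last step left them, time stands still between calls to the robot, and variables do not carry over. Pictures are saved under pics/ and viewed, at most 14 in all, crops included, and the job is handed in when it is done.

Besides the shell and the picture viewer there is one more tool, called after "Call:" in YAML: its name, and indented under it one key for each argument. send_rows: Moves the arm, as the interface text tells. Its arguments: {"type":"object","properties":{"series":{"type":"array"},"grip_force":{"type":"number"}},"required":["series"]}

```bash
mkdir -p pics; ls
cat > h.py <<'E'
import numpy as np, cv2
from plant import bot
def snap(c,name):
    im=bot.capture(c); cv2.imwrite('pics/'+name+'.png',im[:,:,::-1]); return im
def ray(c,u,v,z):
    m=bot.camera_model(c);K=np.array(m['camera_matrix']);T=np.array(m['extrinsics'])
    d=T[:3,:3]@np.linalg.solve(K,[u,v,1]);o=T[:3,3]
    return o+d*(z-o[2])/d[2]
def proj(c,p):
    m=bot.camera_model(c);K=np.array(m['camera_matrix']);T=np.array(m['extrinsics'])
    x=K@(T[:3,:3].T@(np.array(p)-T[:3,3]));return x[:2]/x[2]
H=dict(soldering_board=.012,charcoal_block=.012,flux_pot=.025,lidded_box=.015,stone_box=.015,lighter=.008,charcoal_lump=.02,brass_tin=.015)
E
python3 - <<'E'
from h import *
a=snap('scene','s0');b=snap('top','t0')
for c in('scene','top'):
    m=bot.camera_model(c);print(c,np.round(m['extrinsics'],3).tolist(),np.round(m['camera_matrix'],1).tolist())
    for n,z in H.items():
        for r in bot.boxes_of(c,n)[:2]:
            u,v=r['point'][0]*512,r['point'][1]*384
            print(c,n,round(r['score'],2),int(u),int(v),np.round(ray(c,u,v,z),3))
s=bot.state();print(s['t'],s['tcp_pos'],np.round(s['eef_rot'],3).tolist(),s['opening'])
cv2.imwrite('pics/t0b.png',cv2.resize(b,(800,600),interpolation=cv2.INTER_CUBIC)[:,:,::-1])
cv2.imwrite('pics/s0b.png',cv2.resize(a,(800,600),interpolation=cv2.INTER_CUBIC)[:,:,::-1])
E
```

```text
pics
scene [[-0.587, -0.401, 0.704, -0.101], [-0.809, 0.318, -0.494, 0.535], [-0.026, -0.859, -0.511, 0.502], [0.0, 0.0, 0.0, 1.0]] [[389.5, 0.0, 255.8], [0.0, 389.5, 193.4], [0.0, 0.0, 1.0]]
scene soldering_board 0.84 313 193 [ 0.486 -0.05   0.012]
scene charcoal_block 0.73 313 193 [ 0.485 -0.049  0.012]
scene charcoal_block 0.71 152 285 [0.429 0.394 0.012]
scene flux_pot 0.8 229 265 [0.377 0.264 0.025]
scene lidded_box 0.6 175 220 [0.586 0.272 0.015]
scene stone_box 0.58 301 158 [ 0.645 -0.151  0.015]
scene lighter 0.84 188 246 [0.495 0.289 0.008]
scene charcoal_lump 0.93 134 240 [0.564 0.374 0.02 ]
scene brass_tin 0.98 232 227 [0.484 0.188 0.015]
top [[0.077, -0.977, 0.2, 0.35], [-0.997, -0.075, 0.016, 0.096], [-0.001, -0.201, -0.98, 0.886], [0.0, 0.0, 0.0, 1.0]] [[348.6, 0.0, 253.4], [0.0, 348.6, 197.0], [0.0, 0.0, 1.0]]
top soldering_board 0.95 316 212 [ 0.501 -0.053  0.012]
top charcoal_block 0.7 146 221 [0.446 0.373 0.012]
top flux_pot 0.79 188 243 [0.397 0.259 0.025]
top lidded_box 0.91 197 163 [0.607 0.261 0.015]
top stone_box 0.82 361 158 [ 0.653 -0.163  0.015]
top lighter 0.76 185 203 [0.5   0.281 0.008]
top charcoal_lump 0.63 147 174 [0.565 0.386 0.02 ]
top brass_tin 0.64 225 207 [0.497 0.178 0.015]
0.9 [0.23400508 0.57952533 0.25034054] [[-0.927, 0.374, 0.0], [0.374, 0.927, 0.0], [0.0, 0.0, -1.0]] 0.0852776029053808
```

View pics/t0b.png

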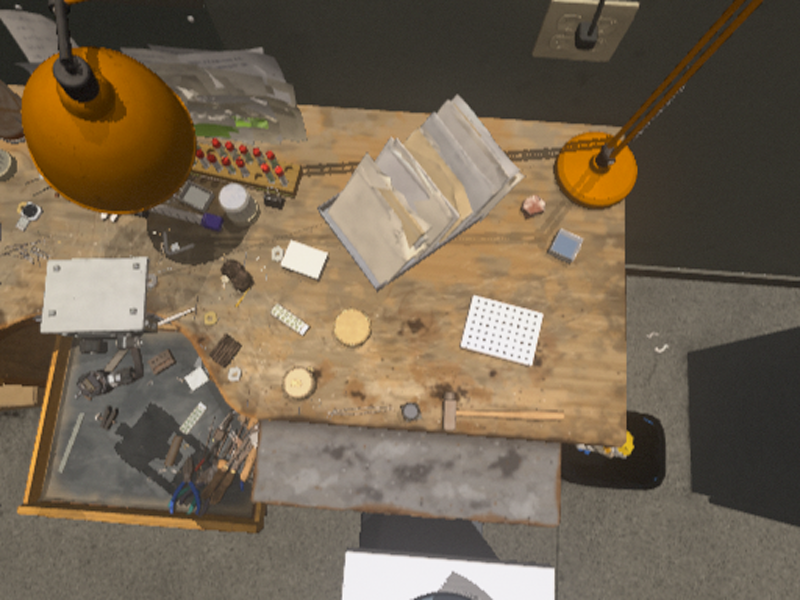

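View pics/s0b.png

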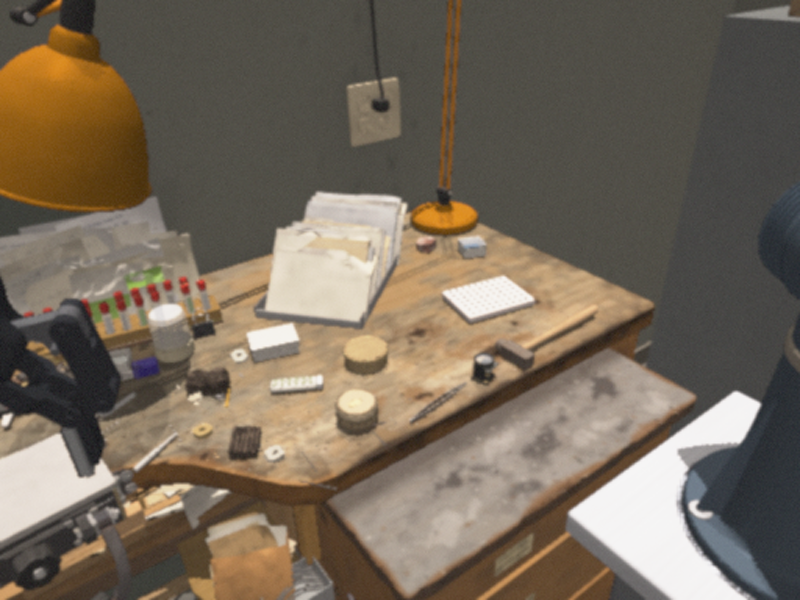

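```bash
cat > fit.py <<'E'
from h import *
from scipy.optimize import minimize
D=dict(soldering_board=(.09,.12,.012),charcoal_block=(.033,.046,.012),flux_pot=(.053,.053,.032),lidded_box=(.047,.067,.023),stone_box=(.044,.042,.022),lighter=(.021,.068,.011),brass_tin=(.062,.062,.023),charcoal_lump=(.036,.058,.03))
ROUND=('flux_pot','brass_tin')
S=6
def hull(c,n,p,z0=0,grow=0):
    a,b,h=D[n];a+=grow;b+=grow
    if n in ROUND: t=np.linspace(0,2*np.pi,24);B=np.c_[np.cos(t),np.sin(t)]*a/2
    else: B=np.array([[1,1],[1,-1],[-1,-1],[-1,1]])*[a/2,b/2]
    R=np.array([[np.cos(p[2]),-np.sin(p[2])],[np.sin(p[2]),np.cos(p[2])]])
    B=B@R.T+p[:2]
    return cv2.convexHull(np.float32([proj(c,[*q,z]) for z in(z0,z0+h) for q in B]))[:,0]
def mask(c,im,n,p,z0):
    # grabcut on an upsampled crop round the guess
    h=hull(c,n,p,z0);m=h.mean(0);w=int(np.ptp(h,0).max()/2+12);o=np.round(m-w).astype(int)
    M=np.float32([[S,0,-o[0]*S],[0,S,-o[1]*S]])
    cr=cv2.warpAffine(im,M,(2*w*S,2*w*S),flags=cv2.INTER_CUBIC)[:,:,::-1].copy()
    g=np.full(cr.shape[:2],cv2.GC_BGD,np.uint8)
    k=lambda gr:[np.int32((hull(c,n,p,z0,gr)-o)*S)]
    cv2.fillPoly(g,k(.022),cv2.GC_PR_BGD);cv2.fillPoly(g,k(0.0),cv2.GC_PR_FGD)
    cv2.grabCut(cr,g,None,np.zeros((1,65)),np.zeros((1,65)),4,cv2.GC_INIT_WITH_MASK)
    f=((g==1)|(g==3)).astype(np.uint8)
    cs,_=cv2.findContours(f,cv2.RETR_EXTERNAL,cv2.CHAIN_APPROX_NONE)
    f[:]=0;cv2.drawContours(f,[max(cs,key=cv2.contourArea)],-1,1,-1)
    return f,o,cr
def fit(ims,n,p,z0=0,pic=None):
    ms={c:mask(c,im,n,p,z0) for c,im in ims.items()}
    def iou(q):
        s=[]
        for c,(f,o,_) in ms.items():
            g=np.zeros_like(f);cv2.fillPoly(g,[np.int32((hull(c,n,q,z0)-o)*S)],1)
            s.append((f&g).sum()/max(1,(f|g).sum()))
        return s
    best=None
    for y0 in ([0] if n in ROUND else p[2]+np.array([-.3,0,.3])):
        x0=np.array([p[0],p[1],y0])
        r=minimize(lambda q:-np.mean(iou(q)),x0,method='Nelder-Mead',options=dict(initial_simplex=[x0,x0+[.01,0,0],x0+[0,.01,0],x0+[0,0,.25]],xatol=2e-4,fatol=1e-4))
        if best is None or r.fun<best.fun:best=r
    out=[]
    for c,(f,o,cr) in ms.items():
        cs,_=cv2.findContours(f,0,2);cv2.drawContours(cr,cs,-1,(0,0,255),1)
        cv2.polylines(cr,[np.int32((hull(c,n,best.x,z0)-o)*S)],True,(0,255,0),1)
        out.append(cv2.resize(cr,(190,190)))
    return best.x,iou(best.x),np.hstack(out)
E
cat > run1.py <<'E'
from fit import *
ims={c:cv2.imread(f'pics/{c[0]}0.png')[:,:,::-1] for c in('scene','top')}
G=dict(soldering_board=(.495,-.052,-.1),charcoal_block=(.44,.373,-.6),flux_pot=(.393,.259,0),lidded_box=(.6,.262,.3),stone_box=(.645,-.158,.2),lighter=(.497,.282,.7),charcoal_lump=(.565,.38,.5),brass_tin=(.493,.18,0))
t=[]
for n,p in G.items():
    for cs in (('top',),('scene','top')):
        q,i,pic=fit({c:ims[c] for c in cs},n,np.array(p))
        print(n,len(cs),np.round(q[:2],4),round(np.degrees(q[2]),1),np.round(i,2))
    t.append(pic)
cv2.imwrite('pics/fit0.png',np.vstack([np.hstack(t[i:i+2]) for i in(0,2,4)]))
print('bench right edge',ray('top',627*.64,330*.64,0),'pile',[np.round(ray('top',u*.64,v*.64,.0),3).tolist() for u,v in((382,288),(322,210),(525,178))],'front',ray('top',430*.64,430*.64,0))
E
python3 run1.py
```

```text
soldering_board 1 [ 0.5072 -0.0642] -11.2 [0.94]Traceback (most recent call last):
  File "run1.py", line 7, in <module>
    q,i,pic=fit({c:ims[c] for c in cs},n,np.array(p))
            ~~~^^^^^^^^^^^^^^^^^^^^^^^^^^^^^^^^^^^^^^
  File "fit.py", line 37, in fit
    r=minimize(lambda q:-np.mean(iou(q)),x0,method='Nelder-Mead',options=dict(initial_simplex=[x0,x0+[.01,0,0],x0+[0,.01,0],x0+[0,0,.25]],xatol=2e-4,fatol=1e-4))
    res = _minimize_neldermead(fun, x0, args, callback, bounds=bounds,
                               **options)
    fxr = func(xr)
    fx = function(np.copy(x), *(wrapper_args + args))
  File "fit.py", line 37, in <lambda>
    r=minimize(lambda q:-np.mean(iou(q)),x0,method='Nelder-Mead',options=dict(initial_simplex=[x0,x0+[.01,0,0],x0+[0,.01,0],x0+[0,0,.25]],xatol=2e-4,fatol=1e-4))
                                 ~~~^^^
  File "fit.py", line 31, in iou
    g=np.zeros_like(f);cv2.fillPoly(g,[np.int32((hull(c,n,q,z0)-o)*S)],1)
                                                 ~~~~^^^^^^^^^^
  File "fit.py", line 12, in hull
    return cv2.convexHull(np.float32([proj(c,[*q,z]) for z in(z0,z0+h) for q in B]))[:,0]
                                      ~~~~^^^^^^^^^^
  File "h.py", line 10, in proj
    m=bot.camera_model(c);K=np.array(m['camera_matrix']);T=np.array(m['extrinsics'])
ValueError: time passes only in moves, steps and waits
```

```bash
python3 - <<'E'
s=open('h.py').read()
s=s.replace("def snap","import functools\n@functools.cache\ndef cam(c):\n    m=bot.camera_model(c);return np.array(m['camera_matrix']),np.array(m['extrinsics'])\ndef snap",1)
s=s.replace("m=bot.camera_model(c);K=np.array(m['camera_matrix']);T=np.array(m['extrinsics'])\n    d","K,T=cam(c)\n    d").replace("m=bot.camera_model(c);K=np.array(m['camera_matrix']);T=np.array(m['extrinsics'])\n    x","K,T=cam(c)\n    x")
open('h.py','w').write(s)
E
python3 run1.py
```

```text
soldering_board 1 [ 0.5072 -0.0642] -11.2 [0.94]
soldering_board 2 [ 0.5048 -0.0618] -8.6 [0.94 0.92]
charcoal_block 1 [0.4388 0.3813] -120.3 [0.93]
charcoal_block 2 [0.4388 0.381 ] -57.0 [0.64 0.68]
flux_pot 1 [0.3973 0.2537] 13.6 [0.59]
flux_pot 2 [0.3938 0.2566] 11.4 [0.46 0.58]
lidded_box 1 [0.6007 0.2675] -16.1 [0.89]
lidded_box 2 [0.5981 0.2685] -15.7 [0.92 0.92]
stone_box 1 [ 0.6568 -0.1633] 66.1 [0.92]
stone_box 2 [ 0.6562 -0.1622] 64.2 [0.88 0.89]
lighter 1 [0.4939 0.2768] 148.5 [0.61]
lighter 2 [0.4958 0.282 ] -26.2 [0.58 0.58]
charcoal_lump 1 [0.561 0.374] 142.6 [0.71]
charcoal_lump 2 [0.5649 0.3783] -38.7 [0.59 0.71]
brass_tin 1 [0.4908 0.1783] 19.2 [0.88]
brass_tin 2 [0.4901 0.1808] 8.0 [0.95 0.86]
bench right edge [ 0.52343546 -0.27189672  0.        ] pile [[0.563, 0.136, 0.0], [0.693, 0.25, 0.0], [0.779, -0.097, 0.0]] front [0.3382383  0.04101267 0.        ]
```

View pics/fit0.png

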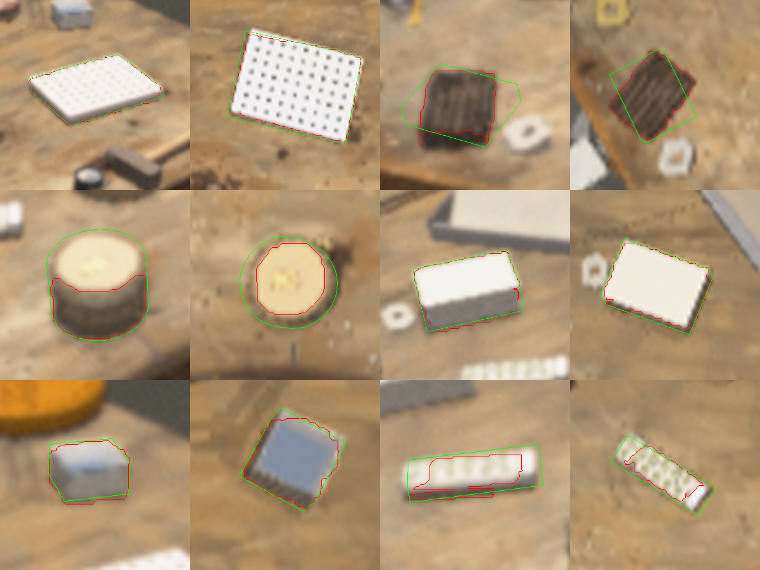

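```bash
cat > run2.py <<'E'
from fit import *
ims={c:cv2.imread(f'pics/{c[0]}0.png')[:,:,::-1] for c in('scene','top')}
print('block',*[(np.round(q,4),np.round(i,2)) for q,i,_ in [fit(ims,'charcoal_block',np.array([.439,.381,1.04]))]])
# board: white threshold, contour rays at z=.012
for c in ims:
    f,o,cr=mask(c,ims[c],'soldering_board',np.array([.505,-.062,-.18]),0)
    g=cr.min(2)>165; g=cv2.morphologyEx(g.astype(np.uint8),cv2.MORPH_CLOSE,np.ones((25,25)))
    cs,_=cv2.findContours(g,0,1);k=max(cs,key=cv2.contourArea)[:,0]
    w=np.float32([ray(c,*(q/S+o),.012)[:2] for q in k]);r=cv2.minAreaRect(w*1000);print('board',c,r)
f,o,cr=mask('top',ims['top'],'flux_pot',np.array([.397,.254,0]),0)
k=np.argwhere(f)[:,::-1].mean(0)/S+o;print('pot top',ray('top',*k,.032),cv2.contourArea(cv2.findContours(f,0,1)[0][0])/S/S)
# lighter: whitish/grey saturation segmentation
for c in ims:
    f,o,cr=mask(c,ims[c],'lighter',np.array([.496,.282,-.457]),0)
    hsv=cv2.cvtColor(cr,cv2.COLOR_BGR2HSV);g=((hsv[...,1]<75)&(hsv[...,2]>120)).astype(np.uint8)
    g[hull(c,'lighter',[0,0,0]).shape[0]*0:0]=0
    z=np.zeros_like(g);cv2.fillPoly(z,[np.int32((hull(c,'lighter',[.496,.282,-.457],0,.02)-o)*S)],1);g&=z
    g=cv2.morphologyEx(g,cv2.MORPH_CLOSE,np.ones((13,13)))
    cs,_=cv2.findContours(g,0,1);k=max(cs,key=cv2.contourArea)[:,0]
    print('lighter',c,cv2.minAreaRect(np.float32([ray(c,*(q/S+o),.011)[:2] for q in k])*1000))
E
python3 run2.py
```

```text
block (array([0.4383, 0.3819, 1.0352]), array([0.88, 0.92]))
board scene ((504.4028015136719, -61.03199005126953), (122.61448669433594, 95.66747283935547), 78.91773986816406)
board top ((506.8704833984375, -63.806129455566406), (118.95509338378906, 89.62698364257812), 78.97904205322266)
pot top [0.39557936 0.25370366 0.032     ] 231.69444444444446
lighter scene ((490.6850891113281, 290.8066711425781), (78.24201202392578, 48.0184211730957), 66.7469482421875)
lighter top ((497.86920166015625, 283.2682189941406), (70.0506591796875, 22.692256927490234), 59.54359436035156)
```

```bash
cat >> h.py <<'E'
from scipy.spatial.transform import Rotation
def plan(p0,phi0,wps):
    """wps: (x,y,z,phi,hand,n) -> rows per wp, tool axes, mm & rad; phi = heading of the tool's y"""
    p=np.array(p0,float);f=phi0
    for x,y,z,ph,h,n in wps:
        d=(np.array([x,y,z])-p)*1000/n;df=np.radians(ph-f)/n;o=[]
        for i in range(n):
            a=np.radians(f);X=np.array([-np.sin(a),np.cos(a),0]);Y=np.array([np.cos(a),np.sin(a),0])
            t=[round(X@d,1),round(Y@d,1),round(-d[2],1)];o.append([h,t,[0,0,round(-df,4)]]);f+=np.degrees(df)
        print((x,y,z,ph),'x%d'%n if df==0 else '',o[:1] if df==0 else o);p=np.array([x,y,z])
def now():
    s=bot.state();R=np.array(s['eef_rot']);return s['tcp_pos'],float(np.degrees(np.arctan2(R[1,1],R[0,1])))
E
python3 - <<'E'
from h import *
def tri(a,b):
    A=[];B=[]
    for c,(u,v) in(('top',a),('scene',b)):
        K,T=cam(c);d=T[:3,:3]@np.linalg.solve(K,[u*.64,v*.64,1]);d/=np.linalg.norm(d);P=np.eye(3)-np.outer(d,d);A.append(P);B.append(P@T[:3,3])
    return np.round(np.linalg.solve(sum(A),sum(B)),3)
print('shade',tri((120,130),(65,140)),'arm top?',tri((70,75),(70,20)),'lamp base',tri((603,160),(444,200)))
print('front block edge',[np.round(ray('top',u*.64,v*.64,0),3) for u,v in((238,415),(185,335))])
p,f=now();print(p,f)
plan([.234,.5795,.25],68.0,[(.4385,.3815,.12,60,0.3,8),(.4385,.3815,.021,60,0.3,4)])
E
```

```text
shade [0.651 0.441 0.32 ] arm top? [0.633 0.413 0.443] lamp base [ 0.799 -0.215  0.046]
front block edge [array([0.338, 0.348, 0.   ]), array([0.459, 0.452, 0.   ])]
[0.23400508 0.57952533 0.25034054] 68.0109678878099
(0.4385, 0.3815, 0.12, 60)  [[0.3, [np.float64(-33.0), np.float64(-13.4), np.float64(16.2)], [0, 0, np.float64(0.0175)]], [0.3, [np.float64(-33.2), np.float64(-12.8), np.float64(16.2)], [0, 0, np.float64(0.0175)]], [0.3, [np.float64(-33.4), np.float64(-12.2), np.float64(16.2)], [0, 0, np.float64(0.0175)]], [0.3, [np.float64(-33.6), np.float64(-11.6), np.float64(16.2)], [0, 0, np.float64(0.0175)]], [0.3, [np.float64(-33.8), np.float64(-11.0), np.float64(16.2)], [0, 0, np.float64(0.0175)]], [0.3, [np.float64(-34.0), np.float64(-10.4), np.float64(16.2)], [0, 0, np.float64(0.0175)]], [0.3, [np.float64(-34.2), np.float64(-9.9), np.float64(16.2)], [0, 0, np.float64(0.0175)]], [0.3, [np.float64(-34.4), np.float64(-9.3), np.float64(16.2)], [0, 0, np.float64(0.0175)]]]
(0.4385, 0.3815, 0.021, 60) x4 [[0.3, [np.float64(0.0), np.float64(0.0), np.float64(24.7)], [0, 0, np.float64(-0.0)]]]
```

Call:
send_rows:
  series:
    - [0.3,[0,0,0],[0,0,0.14]]
    - [0.3,[-34.5,-8.7,12],[0,0,0]]
    - [0.3,[-34.5,-8.7,12],[0,0,0]]
    - [0.3,[-34.5,-8.7,12],[0,0,0]]
    - [0.3,[-34.5,-8.7,12],[0,0,0]]
    - [0.3,[-34.5,-8.7,12],[0,0,0]]
    - [0.3,[-34.5,-8.7,12],[0,0,0]]
    - [0.3,[-34.5,-8.7,12],[0,0,0]]
    - [0.3,[-34.5,-8.7,12],[0,0,0]]
    - [0.3,[0,0,40],[0,0,0]]
    - [0.3,[0,0,40],[0,0,0]]
    - [0.3,[0,0,0],[0,0,0]]
  grip_force: 30

```text
t: 2.1
tcp_pos: [0.4352, 0.3787, 0.0695]
eef_rot: [[-0.865, 0.501, -0.01], [0.501, 0.865, -0.006], [0.006, -0.01, -1.0]]
contact_force: [-0.4, -0.1, -0.3]
opening: 0.0554
grip_force: 0.0
```

Run:
```python
from h import *
a=snap('scene','s1');b=snap('top','t1')
def z(im,c,p,w=50):
    u,v=np.int32(proj(c,p));u=max(u,w);v=max(v,w);return cv2.resize(im[v-w:v+w,u-w:u+w],(400,400),interpolation=cv2.INTER_CUBIC)[:,:,::-1]
cv2.imwrite('pics/c1.png',np.hstack([z(a,'scene',[.44,.38,.02]),z(b,'top',[.44,.38,.02])]))
```

```text
(no output)
```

View pics/c1.png

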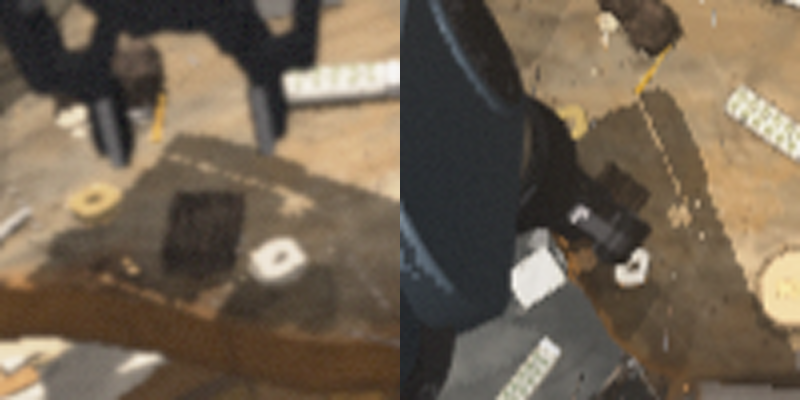

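```bash
python3 -c "
from h import *
print(now(),bot.state()['joint_vel'])"
```

```text
(array([0.43800789, 0.38116198, 0.07414703]), 59.99368165008811) [ 0.50755071 -2.82130585 -1.64080842  0.05533258 -0.26905356  0.04826538]
```

Call:
send_rows:
  series:
    - [0.3,[0,0,25],[0,0,0]]
    - [0.3,[0,0,22],[0,0,0]]
    - [0.3,[0,0,6],[0,0,0]]
    - [0.3,[0,0,0],[0,0,0]]
    - [-0.6,[0,0,0],[0,0,0]]
    - [-0.6,[0,0,0],[0,0,0]]
    - [-0.6,[0,0,0],[0,0,0]]
    - [-0.6,[0,0,0],[0,0,0]]
    - [-0.6,[0,0,0],[0,0,0]]
  grip_force: 30

```text
t: 3.1
tcp_pos: [0.4392, 0.382, 0.0233]
eef_rot: [[-0.866, 0.5, 0.003], [0.5, 0.866, 0.002], [-0.002, 0.003, -1.0]]
contact_force: [-0.0, 0.8, 5.8]
opening: 0.0292
grip_force: 29.4
```

Run:
```python
from h import *
np.set_printoptions(legacy='1.25')
plan([.4387,.3818,.1213],60,[(.5065,-.063,.1213,-11,-.6,10)])
```

```text
(0.5065, -0.063, 0.1213, -11)  [[-0.6, [-28.1, -35.1, -0.0], [0, 0, 0.1239]], [-0.6, [-32.2, -31.4, -0.0], [0, 0, 0.1239]], [-0.6, [-35.9, -27.2, -0.0], [0, 0, 0.1239]], [-0.6, [-39.0, -22.5, -0.0], [0, 0, 0.1239]], [-0.6, [-41.4, -17.5, -0.0], [0, 0, 0.1239]], [-0.6, [-43.3, -12.3, -0.0], [0, 0, 0.1239]], [-0.6, [-44.5, -6.8, -0.0], [0, 0, 0.1239]], [-0.6, [-45.0, -1.3, -0.0], [0, 0, 0.1239]], [-0.6, [-44.8, 4.3, -0.0], [0, 0, 0.1239]], [-0.6, [-43.9, 9.8, -0.0], [0, 0, 0.1239]]]
```

Call:
send_rows:
  series:
    - [-0.6,[0,0,-20],[0,0,0]]
    - [-0.6,[0,0,-40],[0,0,0]]
    - [-0.6,[0,0,-40],[0,0,0]]
    - [-0.6,[-28.1,-35.1,0],[0,0,0.1239]]
    - [-0.6,[-32.2,-31.4,0],[0,0,0.1239]]
    - [-0.6,[-35.9,-27.2,0],[0,0,0.1239]]
    - [-0.6,[-39.0,-22.5,0],[0,0,0.1239]]
    - [-0.6,[-41.4,-17.5,0],[0,0,0.1239]]
    - [-0.6,[-43.3,-12.3,0],[0,0,0.1239]]
    - [-0.6,[-44.5,-6.8,0],[0,0,0.1239]]
    - [-0.6,[-45.0,-1.3,0],[0,0,0.1239]]
    - [-0.6,[-44.8,4.3,0],[0,0,0.1239]]
    - [-0.6,[-43.9,9.8,0],[0,0,0.1239]]
    - [-0.6,[0,0,30],[0,0,0]]
    - [-0.6,[0,0,30],[0,0,0]]
    - [-0.6,[0,0,0],[0,0,0]]
    - [-0.6,[0,0,0],[0,0,0]]
    - [-0.6,[0,0,0],[0,0,0]]

```text
t: 4.9
tcp_pos: [0.5068, -0.0635, 0.0627]
eef_rot: [[0.19, 0.982, 0.002], [0.982, -0.19, -0.001], [-0.0, 0.002, -1.0]]
contact_force: [-0.4, -0.4, -0.8]
opening: 0.0295
grip_force: 30.0
```

```bash
cat > look.py <<'E'
import sys
from h import *
def look(name,p,w=50):
    a=snap('scene','s'+name);b=snap('top','t'+name)
    def z(im,c):
        u,v=np.int32(proj(c,p));u=max(u,w);v=max(v,w);return cv2.resize(im[v-w:v+w,u-w:u+w],(400,400),interpolation=cv2.INTER_CUBIC)[:,:,::-1]
    cv2.imwrite(f'pics/c{name}.png',np.hstack([z(a,'scene'),z(b,'top')]))
    s=bot.state();print(s['t'],*now(),s['opening'],s['grip_force'],s['contact_force'])
if __name__=='__main__': look(sys.argv[1],[float(x) for x in sys.argv[2:5]],int(sys.argv[5]))
E
python3 look.py 2 .5065 -.063 .03 50
```

```text
5.0 [ 0.50696139 -0.06352195  0.06285674] -10.946860089835887 0.02934062571370255 30.013512085424736 [-0.56434482 -0.24186775 -1.21012087]
```

View pics/c2.png

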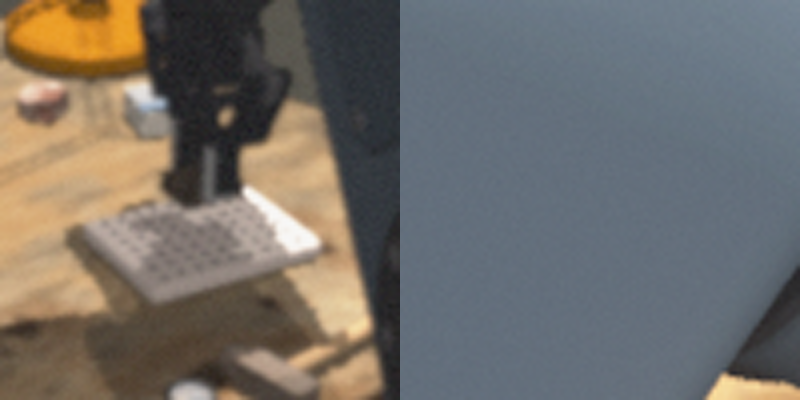

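Call:
send_rows:
  series:
    - [-0.6,[0,0,15],[0,0,0]]
    - [-0.6,[0,0,8],[0,0,0]]
    - [-0.6,[0,0,3],[0,0,0]]
    - [-0.6,[0,0,0],[0,0,0]]
    - [-0.6,[0,0,0],[0,0,0]]

```text
t: 5.5
tcp_pos: [0.5062, -0.0636, 0.0356]
eef_rot: [[0.191, 0.982, 0.001], [0.982, -0.191, -0.0], [-0.0, 0.001, -1.0]]
contact_force: [0.6, 0.2, -0.4]
opening: 0.0291
grip_force: 30.0
```

Run:
```python
from h import *
np.set_printoptions(legacy='1.25')
plan([.5063,-.0636,.125],-11,[(.3955,.2537,.125,-40,1,9)])
```

```text
(0.3955, 0.2537, 0.125, -40)  [[1, [32.3, -18.8, -0.0], [0, 0, 0.0562]], [1, [31.2, -20.6, -0.0], [0, 0, 0.0562]], [1, [29.9, -22.3, -0.0], [0, 0, 0.0562]], [1, [28.6, -24.0, -0.0], [0, 0, 0.0562]], [1, [27.2, -25.5, -0.0], [0, 0, 0.0562]], [1, [25.8, -27.0, -0.0], [0, 0, 0.0562]], [1, [24.2, -28.4, -0.0], [0, 0, 0.0562]], [1, [22.6, -29.7, -0.0], [0, 0, 0.0562]], [1, [20.9, -31.0, -0.0], [0, 0, 0.0562]]]
```

Call:
send_rows:
  series:
    - [-0.6,[0,0,1.2],[0,0,0]]
    - [-0.6,[0,0,0],[0,0,0]]
    - [-0.2,[0,0,0],[0,0,0]]
    - [0.1,[0,0,0],[0,0,0]]
    - [0.1,[0,0,0],[0,0,0]]
    - [0.1,[0,0,-10],[0,0,0]]
    - [0.1,[0,0,-40],[0,0,0]]
    - [0.1,[0,0,-40],[0,0,0]]
    - [0.1,[0,0,0],[0,0,0]]

```text
t: 6.4
tcp_pos: [0.509, -0.0646, 0.1289]
eef_rot: [[0.191, 0.982, 0.01], [0.982, -0.191, -0.003], [-0.002, 0.01, -1.0]]
contact_force: [0.1, -0.9, -0.9]
opening: 0.0473
grip_force: 0.0
```

Call:
send_rows:
  series:
    - [1,[32.3,-18.8,0],[0,0,0.0562]]
    - [1,[31.2,-20.6,0],[0,0,0.0562]]
    - [1,[29.9,-22.3,0],[0,0,0.0562]]
    - [1,[28.6,-24.0,0],[0,0,0.0562]]
    - [1,[27.2,-25.5,0],[0,0,0.0562]]
    - [1,[25.8,-27.0,0],[0,0,0.0562]]
    - [1,[24.2,-28.4,0],[0,0,0.0562]]
    - [1,[22.6,-29.7,0],[0,0,0.0562]]
    - [1,[20.9,-31.0,0],[0,0,0.0562]]
    - [1,[0,0,20],[0,0,0]]
    - [1,[0,0,20],[0,0,0]]
    - [1,[0,0,0],[0,0,0]]
    - [1,[0,0,0],[0,0,0]]

```text
t: 7.7
tcp_pos: [0.3948, 0.2534, 0.0839]
eef_rot: [[0.643, 0.766, -0.001], [0.766, -0.643, -0.001], [-0.001, -0.001, -1.0]]
contact_force: [-0.2, 0.2, 0.5]
opening: 0.0856
grip_force: 0.0
```

```bash
python3 look.py 3 .45 .09 .03 95
python3 - <<'E'
from fit import *
ims={c:cv2.imread(f'pics/{c[0]}3.png')[:,:,::-1] for c in('top','scene')}
for cs in(('top',),('top','scene')):
    q,i,_=fit({c:ims[c] for c in cs},'charcoal_block',np.array([.5065,-.063,-.19]),.012);print(q,i)
E
```

```text
7.8 [0.3956451  0.25348667 0.08465866] -40.017110900953796 0.08551664805772556 0.0 [ 0.35392329  0.38856077 -0.47596506]
[ 0.50682733 -0.0635082  -0.22353667] [np.float64(0.891641511397939)]
[ 0.50661865 -0.06302334 -0.23087065] [np.float64(0.8929389710476984), np.float64(0.8472795497185741)]
```

View pics/c3.png

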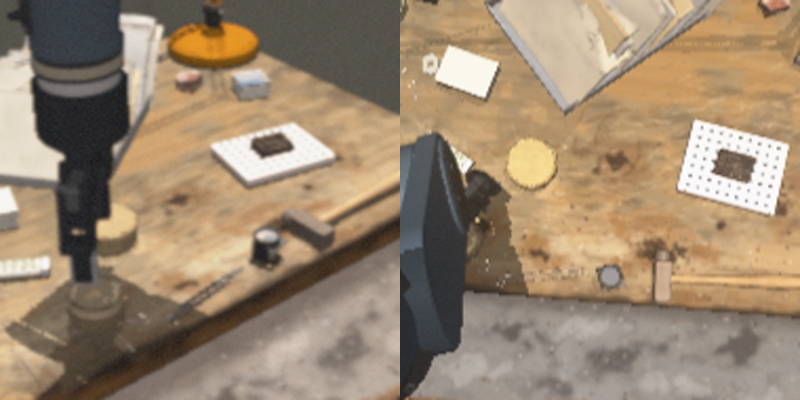

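Call:
send_rows:
  series:
    - [1,[0,0,20],[0,0,0]]
    - [1,[0,0,20],[0,0,0]]
    - [1,[0,0,15],[0,0,0]]
    - [1,[0,0,6],[0,0,0]]
    - [1,[0,0,0],[0,0,0]]
    - [0.4,[0,0,0],[0,0,0]]
    - [0.25,[0,0,0],[0,0,0]]
    - [0,[0,0,0],[0,0,0]]
    - [0,[0,0,0],[0,0,0]]
    - [0,[0,0,0],[0,0,0]]
    - [0,[0,0,0],[0,0,0]]
  grip_force: 35

```text
t: 8.9
tcp_pos: [0.3957, 0.2538, 0.0243]
eef_rot: [[0.642, 0.766, 0.002], [0.766, -0.642, 0.001], [0.002, 0.001, -1.0]]
contact_force: [-0.5, -0.6, 5.7]
opening: 0.0494
grip_force: 35.2
```

Run:
```python
from h import *
np.set_printoptions(legacy='1.25')
print(now())
plan([.3957,.2535,.1],-40,[(.5306,.0612,.1,-40,0,8)])
```

```text
(array([0.39570197, 0.25376937, 0.02427091]), -39.9757531568198)
(0.5306, 0.0612, 0.1, -40) x8 [[0, [-7.6, 28.4, -0.0], [0, 0, -0.0]]]
```

Call:
send_rows:
  series:
    - [0,[0,0,-10],[0,0,0]]
    - [0,[0,0,-25],[0,0,0]]
    - [0,[0,0,-25],[0,0,0]]
    - [0,[0,0,-10],[0,0,0]]
    - [0,[-3,12,0],[0,0,0]]
    - [0,[-6,23,0],[0,0,0]]
    - [0,[-7.6,28.4,0],[0,0,0]]
    - [0,[-7.6,28.4,0],[0,0,0]]
    - [0,[-7.6,28.4,0],[0,0,0]]
    - [0,[-7.6,28.4,0],[0,0,0]]
    - [0,[-7.6,28.4,0],[0,0,0]]
    - [0,[-6,23,0],[0,0,0]]
    - [0,[-5.5,20,0],[0,0,0]]
    - [0,[-2,7,0],[0,0,0]]
    - [0,[0,0,20],[0,0,0]]
    - [0,[0,0,20],[0,0,0]]
    - [0,[0,0,0],[0,0,0]]
    - [0,[0,0,0],[0,0,0]]

```text
t: 10.7
tcp_pos: [0.5293, 0.0616, 0.0525]
eef_rot: [[0.642, 0.766, -0.002], [0.766, -0.642, 0.0], [-0.001, -0.002, -1.0]]
contact_force: [0.1, -0.3, -0.2]
opening: 0.0496
grip_force: 37.0
```

Run:
```python
from h import *
p,f=now();print(p,f,bot.state()['opening'])
d=np.array([.5306,.0612])-p[:2];a=np.radians(f);print('tool x,y',1000*d@[-np.sin(a),np.cos(a)],1000*d@[np.cos(a),np.sin(a)])
```

```text
[0.52931734 0.06158162 0.0525017 ] -39.967946470399575 0.049597250581730375
tool x,y 0.5314500716531727 1.2281733785619937
```

Call:
send_rows:
  series:
    - [0,[0.5,1.2,12],[0,0,0]]
    - [0,[0,0,10],[0,0,0]]
    - [0,[0,0,4.5],[0,0,0]]
    - [0,[0,0,1.5],[0,0,0]]
    - [0,[0,0,0],[0,0,0]]
    - [0,[0,0,0],[0,0,0]]

```text
t: 11.3
tcp_pos: [0.5317, 0.061, 0.0252]
eef_rot: [[0.643, 0.766, 0.0], [0.766, -0.643, -0.0], [0.0, 0.0, -1.0]]
contact_force: [0.6, -0.1, -0.6]
opening: 0.0496
grip_force: 37.0
```

Run:
```python
from h import *
np.set_printoptions(legacy='1.25')
plan([.5315,.061,.115],-40,[(.45,.17,.13,-40,.7,4),(.45,.17,.13,-16,.7,3),(.57,.29,.13,-16,.7,5),(.599,.268,.09,-16,.7,2)])
```

```text
(0.45, 0.17, 0.13, -40) x4 [[0.7, [7.8, -33.1, -3.8], [0, 0, -0.0]]]
(0.45, 0.17, 0.13, -16)  [[0.7, [0.0, 0.0, -0.0], [0, 0, -0.1396]], [0.7, [0.0, 0.0, -0.0], [0, 0, -0.1396]], [0.7, [0.0, 0.0, -0.0], [0, 0, -0.1396]]]
(0.57, 0.29, 0.13, -16) x5 [[0.7, [29.7, 16.5, -0.0], [0, 0, -0.0]]]
(0.599, 0.268, 0.09, -16) x2 [[0.7, [-6.6, 17.0, 20.0], [0, 0, -0.0]]]
```

Call:
send_rows:
  series:
    - [0,[0,0,1],[0,0,0]]
    - [0,[0,0,0],[0,0,0]]
    - [0.3,[0,0,0],[0,0,0]]
    - [0.6,[0,0,0],[0,0,0]]
    - [0.8,[0,0,0],[0,0,0]]
    - [0.8,[0,0,0],[0,0,0]]
    - [0.8,[0,0,-10],[0,0,0]]
    - [0.8,[0,0,-40],[0,0,0]]
    - [0.8,[0,0,-40],[0,0,0]]
    - [0.8,[0,0,0],[0,0,0]]

```text
t: 12.3
tcp_pos: [0.5349, 0.0609, 0.1193]
eef_rot: [[0.642, 0.766, 0.011], [0.766, -0.642, -0.001], [0.006, 0.009, -1.0]]
contact_force: [-0.0, -0.1, 0.6]
opening: 0.0767
grip_force: 0.0
```

Call:
send_rows:
  series:
    - [0.6,[7.8,-33.1,-3.8],[0,0,0]]
    - [0.6,[7.8,-33.1,-3.8],[0,0,0]]
    - [0.6,[7.8,-33.1,-3.8],[0,0,0]]
    - [0.6,[7.8,-33.1,-3.8],[0,0,0]]
    - [0.6,[0,0,0],[0,0,-0.1396]]
    - [0.6,[0,0,0],[0,0,-0.1396]]
    - [0.6,[0,0,0],[0,0,-0.1396]]
    - [0.6,[29.7,16.5,0],[0,0,0]]
    - [0.6,[29.7,16.5,0],[0,0,0]]
    - [0.6,[29.7,16.5,0],[0,0,0]]
    - [0.6,[29.7,16.5,0],[0,0,0]]
    - [0.6,[29.7,16.5,0],[0,0,0]]
    - [0.6,[-6.6,17,20],[0,0,0]]
    - [0.6,[-6.6,17,20],[0,0,0]]
    - [0.6,[0,0,0],[0,0,0]]
    - [0.6,[0,0,0],[0,0,0]]
    - [0.6,[0,0,0],[0,0,0]]

```text
t: 14.0
tcp_pos: [0.5988, 0.2683, 0.0901]
eef_rot: [[0.275, 0.961, 0.0], [0.961, -0.275, 0.0], [0.0, -0.0, -1.0]]
contact_force: [1.0, -0.2, -0.3]
opening: 0.0683
grip_force: 0.0
```

```bash
python3 look.py 4 .58 .18 .03 75
python3 - <<'E'
from fit import *
ims={c:cv2.imread(f'pics/{c[0]}4.png')[:,:,::-1] for c in('top','scene')}
f,o,cr=mask('top',ims['top'],'flux_pot',np.array([.5306,.061,0]),0)
k=np.argwhere(f)[:,::-1].mean(0)/S+o;print('pot top',ray('top',*k,.032),f.sum()/S/S)
E
```

```text
14.1 [0.59912373 0.26854955 0.09048249] -15.953238696785101 0.06812620539508599 0.0 [-0.0615233  -0.02085321 -0.54809379]
pot top [0.52446163 0.06410737 0.032     ] 359.52777777777777
```

View pics/c4.png

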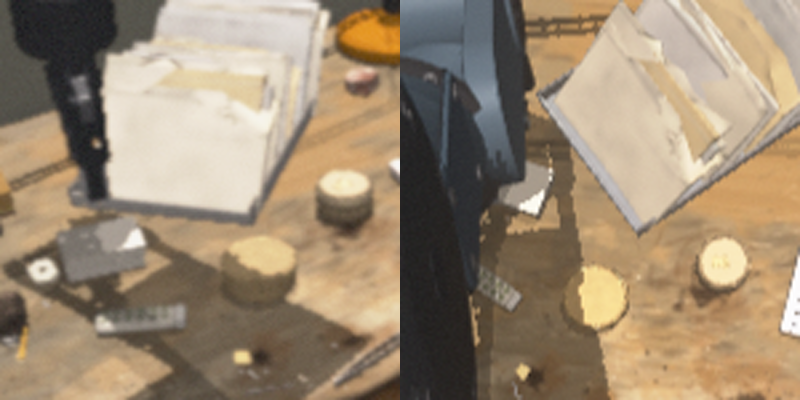

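Run:
```python
from h import *
c=np.int32(proj('scene',[.58,.18,.03]));c=np.maximum(c,75)
for p in([.599,.268,.09],[.599+.033,.268-.0095,.075],[.599-.033,.268+.0095,.075],[.599,.268,.023],[.563,.136,0],[.693,.25,0],[.599,.268,.15]): print(p,(proj('scene',p)-c+75)*400/150)
```

```text
[0.599, 0.268, 0.09] [ 87.89232702 165.26681453]
[0.632, 0.2585, 0.075] [ 83.77355361 161.85235838]
[0.566, 0.2775, 0.075] [ 97.58868702 202.03731972]
[0.599, 0.268, 0.023] [ 98.97798499 234.60511767]
[0.563, 0.136, 0] [256.13705984 222.72527674]
[0.693, 0.25, 0] [ 75.28491963 203.95632173]
[0.599, 0.268, 0.15] [77.16429097 98.16535617]
```

Call:
send_rows:
  series:
    - [0.6,[0,0,20],[0,0,0]]
    - [0.6,[0,0,20],[0,0,0]]
    - [0.6,[0,0,16],[0,0,0]]
    - [0.6,[0,0,7],[0,0,0]]
    - [0.6,[0,0,0],[0,0,0]]
    - [0.1,[0,0,0],[0,0,0]]
    - [-0.1,[0,0,0],[0,0,0]]
    - [-0.1,[0,0,0],[0,0,0]]
    - [-0.1,[0,0,0],[0,0,0]]
    - [-0.1,[0,0,0],[0,0,0]]
  grip_force: 25

```text
t: 15.1
tcp_pos: [0.6002, 0.2682, 0.0273]
eef_rot: [[0.275, 0.961, 0.002], [0.961, -0.275, 0.001], [0.001, 0.002, -1.0]]
contact_force: [-0.5, 0.7, 4.7]
opening: 0.0473
grip_force: 27.6
```

Run:
```python
from h import *
np.set_printoptions(legacy='1.25')
print(now())
plan([.599,.268,.127],-16,[(.54,.28,.15,-16,-.1,2),(.45,.16,.15,-61,-.1,6),(.4829,-.1842,.15,-101,-.1,9)])
from fit import *
im=cv2.imread('pics/t4.png')[:,:,::-1]
for z in (0.0,):
  q,i,_=fit({'top':im},'flux_pot',np.array([.528,.062,0]));print('pot',q,i)
u=(722+0)/400*150;c=np.int32(proj('top',[.58,.18,.03]));
print('pot top centre by eye',ray('top',c[0]-75+(720-400)*150/400,c[1]-75+262*150/400,.032))
```

```text
(array([0.60015336, 0.26817079, 0.02733522]), -15.990602048342543)
(0.54, 0.28, 0.15, -16) x2 [[-0.1, [-2.4, -30.0, -11.5], [0, 0, -0.0]]]
(0.45, 0.16, 0.15, -61)  [[-0.1, [-23.4, -8.9, -0.0], [0, 0, 0.1309]], [-0.1, [-24.3, -5.8, -0.0], [0, 0, 0.1309]], [-0.1, [-24.9, -2.6, -0.0], [0, 0, 0.1309]], [-0.1, [-25.0, 0.7, -0.0], [0, 0, 0.1309]], [-0.1, [-24.7, 4.0, -0.0], [0, 0, 0.1309]], [-0.1, [-24.0, 7.2, -0.0], [0, 0, 0.1309]]]
(0.4829, -0.1842, 0.15, -101)  [[-0.1, [-15.3, 35.2, -0.0], [0, 0, 0.0776]], [-0.1, [-12.6, 36.3, -0.0], [0, 0, 0.0776]], [-0.1, [-9.7, 37.2, -0.0], [0, 0, 0.0776]], [-0.1, [-6.8, 37.8, -0.0], [0, 0, 0.0776]], [-0.1, [-3.9, 38.2, -0.0], [0, 0, 0.0776]], [-0.1, [-0.9, 38.4, -0.0], [0, 0, 0.0776]], [-0.1, [2.1, 38.4, -0.0], [0, 0, 0.0776]], [-0.1, [5.1, 38.1, -0.0], [0, 0, 0.0776]], [-0.1, [8.0, 37.6, -0.0], [0, 0, 0.0776]]]
pot [0.52652227 0.06395262 0.15992463] [0.8179467287302818]
pot top centre by eye [0.53036341 0.0633545  0.032     ]
```

Call:
send_rows:
  series:
    - [-0.1,[0,0,-20],[0,0,0]]
    - [-0.1,[0,0,-40],[0,0,0]]
    - [-0.1,[0,0,-40],[0,0,0]]
    - [-0.1,[-2.4,-30,-11.5],[0,0,0]]
    - [-0.1,[-2.4,-30,-11.5],[0,0,0]]
    - [-0.1,[-23.4,-8.9,0],[0,0,0.1309]]
    - [-0.1,[-24.3,-5.8,0],[0,0,0.1309]]
    - [-0.1,[-24.9,-2.6,0],[0,0,0.1309]]
    - [-0.1,[-25.0,0.7,0],[0,0,0.1309]]
    - [-0.1,[-24.7,4.0,0],[0,0,0.1309]]
    - [-0.1,[-24.0,7.2,0],[0,0,0.1309]]
    - [-0.1,[-15.3,35.2,0],[0,0,0.0776]]
    - [-0.1,[-12.6,36.3,0],[0,0,0.0776]]
    - [-0.1,[-9.7,37.2,0],[0,0,0.0776]]
    - [-0.1,[-6.8,37.8,0],[0,0,0.0776]]
    - [-0.1,[-3.9,38.2,0],[0,0,0.0776]]
    - [-0.1,[-0.9,38.4,0],[0,0,0.0776]]
    - [-0.1,[2.1,38.4,0],[0,0,0.0776]]
    - [-0.1,[5.1,38.1,0],[0,0,0.0776]]
    - [-0.1,[8.0,37.6,0],[0,0,0.0776]]

```text
t: 17.1
tcp_pos: [0.483, -0.186, 0.1492]
eef_rot: [[0.981, -0.194, -0.0], [-0.194, -0.981, 0.0], [-0.0, -0.0, -1.0]]
contact_force: [-0.0, 0.1, -0.5]
opening: 0.0471
grip_force: 27.1
```

Call:
send_rows:
  series:
    - [-0.1,[0,0,40],[0,0,0]]
    - [-0.1,[0,0,35],[0,0,0]]
    - [-0.1,[0,0,20],[0,0,0]]
    - [-0.1,[0,0,0],[0,0,0]]
    - [-0.1,[0,0,0],[0,0,0]]
    - [-0.1,[0,0,0],[0,0,0]]

```text
t: 17.7
tcp_pos: [0.4841, -0.1848, 0.0554]
eef_rot: [[0.982, -0.191, 0.002], [-0.191, -0.982, -0.001], [0.002, 0.001, -1.0]]
contact_force: [0.2, 0.7, 0.3]
opening: 0.047
grip_force: 27.1
```

```bash
python3 look.py 5 .49 -.12 .03 55;python3 - <<'E'
from h import *
p,f=now()
d=np.array([.4829,-.1842])-p[:2];a=np.radians(f);print('tool x,y',1000*d@[-np.sin(a),np.cos(a)],1000*d@[np.cos(a),np.sin(a)])
E
```

```text
17.8 [ 0.48410757 -0.18480799  0.05564468] -100.97824638991641 0.046832256722456264 27.11214154958725 [ 0.13061432 -0.4009222   0.56574778]
tool x,y -1.3012556963646222 -0.3668963653774649
```

View pics/c5.png

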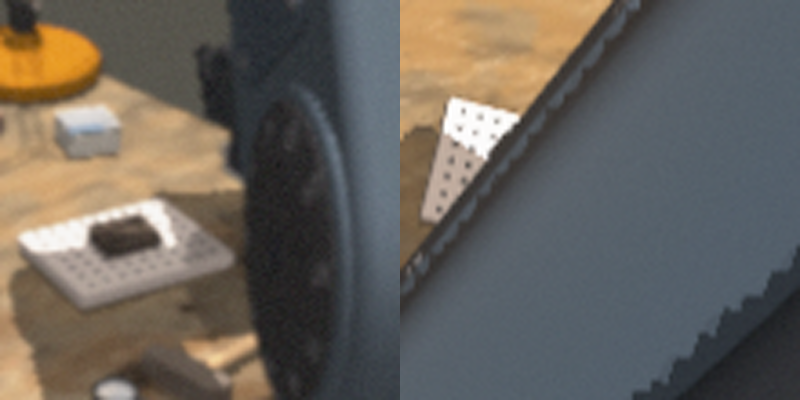

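Call:
send_rows:
  series:
    - [-0.1,[-1.2,-0.4,15],[0,0,0]]
    - [-0.1,[0,0,9],[0,0,0]]
    - [-0.1,[0,0,4],[0,0,0]]
    - [-0.1,[0,0,0],[0,0,0]]
    - [-0.1,[0,0,0],[0,0,0]]
    - [0.2,[0,0,0.3],[0,0,0]]
    - [0.5,[0,0,0],[0,0,0]]
    - [0.6,[0,0,0],[0,0,0]]
    - [0.6,[0,0,0],[0,0,0]]
    - [0.6,[0,0,-10],[0,0,0]]
    - [0.6,[0,0,-40],[0,0,0]]
    - [0.6,[0,0,-40],[0,0,0]]
    - [0.6,[0,0,0],[0,0,0]]

```text
t: 19.1
tcp_pos: [0.485, -0.1855, 0.1209]
eef_rot: [[0.982, -0.191, 0.009], [-0.19, -0.982, -0.006], [0.01, 0.004, -1.0]]
contact_force: [0.5, -1.6, -0.3]
opening: 0.0681
grip_force: 0.0
```

Run:
```python
from h import *
np.set_printoptions(legacy='1.25')
print(now())
plan([.483,-.184,.117],-101,[(.43,.1,.117,-52,.2,8),(.497,.2825,.1,-29,.2,6)])
```

```text
(array([ 0.48496881, -0.18545421,  0.12092605]), -100.98399203840286)
(0.43, 0.1, 0.117, -52)  [[0.2, [-13.3, -33.6, -0.0], [0, 0, -0.1069]], [0.2, [-9.6, -34.8, -0.0], [0, 0, -0.1069]], [0.2, [-5.8, -35.6, -0.0], [0, 0, -0.1069]], [0.2, [-2.0, -36.1, -0.0], [0, 0, -0.1069]], [0.2, [1.8, -36.1, -0.0], [0, 0, -0.1069]], [0.2, [5.7, -35.7, -0.0], [0, 0, -0.1069]], [0.2, [9.5, -34.9, -0.0], [0, 0, -0.1069]], [0.2, [13.1, -33.6, -0.0], [0, 0, -0.1069]]]
(0.497, 0.2825, 0.1, -29)  [[0.2, [27.5, -17.1, 2.8], [0, 0, -0.0669]], [0.2, [28.6, -15.2, 2.8], [0, 0, -0.0669]], [0.2, [29.6, -13.3, 2.8], [0, 0, -0.0669]], [0.2, [30.4, -11.3, 2.8], [0, 0, -0.0669]], [0.2, [31.1, -9.2, 2.8], [0, 0, -0.0669]], [0.2, [31.6, -7.1, 2.8], [0, 0, -0.0669]]]
```

Call:
send_rows:
  series:
    - [0.2,[-13.3,-33.6,0],[0,0,-0.1069]]
    - [0.2,[-9.6,-34.8,0],[0,0,-0.1069]]
    - [0.2,[-5.8,-35.6,0],[0,0,-0.1069]]
    - [0.2,[-2.0,-36.1,0],[0,0,-0.1069]]
    - [0.2,[1.8,-36.1,0],[0,0,-0.1069]]
    - [0.2,[5.7,-35.7,0],[0,0,-0.1069]]
    - [0.2,[9.5,-34.9,0],[0,0,-0.1069]]
    - [0.2,[13.1,-33.6,0],[0,0,-0.1069]]
    - [0.2,[27.5,-17.1,2.8],[0,0,-0.0669]]
    - [0.2,[28.6,-15.2,2.8],[0,0,-0.0669]]
    - [0.2,[29.6,-13.3,2.8],[0,0,-0.0669]]
    - [0.2,[30.4,-11.3,2.8],[0,0,-0.0669]]
    - [0.2,[31.1,-9.2,2.8],[0,0,-0.0669]]
    - [0.2,[31.6,-7.1,2.8],[0,0,-0.0669]]
    - [0.2,[0,0,20],[0,0,0]]
    - [0.2,[0,0,10],[0,0,0]]
    - [0.2,[0,0,0],[0,0,0]]
    - [0.2,[0,0,0],[0,0,0]]

```text
t: 20.9
tcp_pos: [0.4956, 0.282, 0.069]
eef_rot: [[0.486, 0.874, -0.002], [0.874, -0.486, -0.001], [-0.001, -0.001, -1.0]]
contact_force: [0.4, -0.0, -0.1]
opening: 0.0511
grip_force: 0.0
```

```bash
python3 look.py 6 .5 .05 .03 95
python3 - <<'E'
from fit import *
ims={c:cv2.imread(f'pics/{c[0]}6.png')[:,:,::-1] for c in('top','scene')}
for n,g,z in(('lidded_box',(.4829,-.1842,-1.76),0),('soldering_board',(.5065,-.063,-.19),0),('stone_box',(.6565,-.163,-.43),0)):
  for cs in(('top',),('top','scene')):
    q,i,_=fit({c:ims[c] for c in cs},n,np.array(g),z);print(n,q,np.degrees(q[2]),i)
E
```

```text
21.0 [0.49639686 0.28224959 0.06972249] -29.061910928186055 0.05127948306723974 0.0 [0.27379161 0.11747963 0.27144331]
lidded_box [ 0.48357591 -0.18481757 -1.75448767] -100.5247385440828 [np.float64(0.9508321403006442)]
lidded_box [ 0.48323471 -0.1844009  -1.7659916 ] -101.18386558144908 [np.float64(0.9477735511300067), np.float64(0.8926630434782609)]
soldering_board [ 0.50744401 -0.06441557 -0.19198581] -10.999976670857604 [np.float64(0.9780612659462095)]
soldering_board [ 0.50636411 -0.06388011 -0.18716668] -10.723860648124457 [np.float64(0.9639001946558131), np.float64(0.9178661750454986)]
stone_box [ 0.65753767 -0.16377602 -0.40179629] -23.021231843980903 [np.float64(0.9392508655964746)]
stone_box [ 0.65727822 -0.16342473 -0.41927962] -24.0229525640517 [np.float64(0.932575398705195), np.float64(0.8814938684503902)]
```

View pics/c6.png

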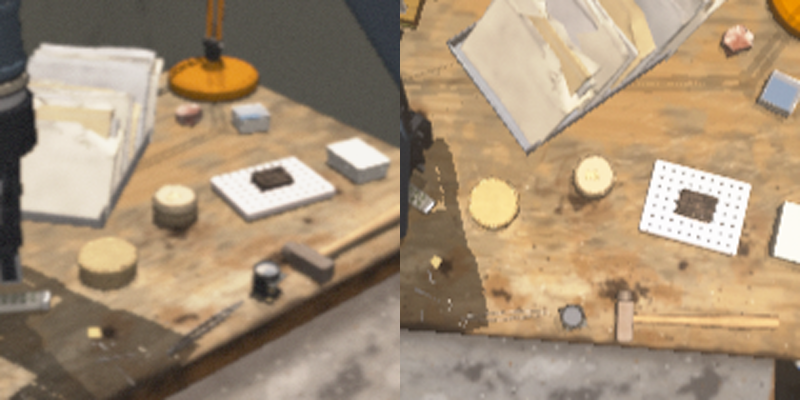

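Call:
send_rows:
  series:
    - [0.2,[0,0,20],[0,0,0]]
    - [0.2,[0,0,18],[0,0,0]]
    - [0.2,[0,0,9],[0,0,0]]
    - [0.2,[0,0,0],[0,0,0]]
    - [-0.5,[0,0,0],[0,0,0]]
    - [-0.8,[0,0,0],[0,0,0]]
    - [-0.8,[0,0,0],[0,0,0]]
    - [-0.8,[0,0,0],[0,0,0]]
    - [-0.8,[0,0,0],[0,0,0]]
  grip_force: 30

```text
t: 21.9
tcp_pos: [0.497, 0.2831, 0.0233]
eef_rot: [[0.485, 0.875, 0.002], [0.875, -0.485, 0.001], [0.002, 0.002, -1.0]]
contact_force: [-0.9, -0.3, 6.2]
opening: 0.0199
grip_force: 30.6
```

Run:
```python
from h import *
np.set_printoptions(legacy='1.25')
print(now())
plan([.497,.2825,.123],-29,[(.43,.12,.143,-11,-.8,5),(.5,-.0812,.143,-11,-.8,6),(.601,-.0812,.143,-11,-.8,3)])
```

```text
(array([0.49699282, 0.28306595, 0.02327169]), -29.000025299853483)
(0.43, 0.12, 0.143, -11)  [[-0.8, [-34.9, 4.0, -4.0], [0, 0, -0.0628]], [-0.8, [-35.1, 1.8, -4.0], [0, 0, -0.0628]], [-0.8, [-35.2, -0.4, -4.0], [0, 0, -0.0628]], [-0.8, [-35.1, -2.6, -4.0], [0, 0, -0.0628]], [-0.8, [-34.8, -4.8, -4.0], [0, 0, -0.0628]]]
(0.5, -0.0812, 0.143, -11)  [[-0.8, [-30.7, 17.9, -0.0], [0, 0, 0.0]], [-0.8, [-30.7, 17.9, -0.0], [0, 0, 0.0]], [-0.8, [-30.7, 17.9, -0.0], [0, 0, 0.0]], [-0.8, [-30.7, 17.9, -0.0], [0, 0, 0.0]], [-0.8, [-30.7, 17.9, -0.0], [0, 0, 0.0]], [-0.8, [-30.7, 17.9, -0.0], [0, 0, 0.0]]]
(0.601, -0.0812, 0.143, -11)  [[-0.8, [6.4, 33.0, -0.0], [0, 0, 0.0]], [-0.8, [6.4, 33.0, -0.0], [0, 0, 0.0]], [-0.8, [6.4, 33.0, -0.0], [0, 0, 0.0]]]
```

Call:
send_rows:
  series:
    - [-0.8,[0,0,-20],[0,0,0]]
    - [-0.8,[0,0,-40],[0,0,0]]
    - [-0.8,[0,0,-40],[0,0,0]]
    - [-0.8,[-34.9,4.0,-4],[0,0,-0.0628]]
    - [-0.8,[-35.1,1.8,-4],[0,0,-0.0628]]
    - [-0.8,[-35.2,-0.4,-4],[0,0,-0.0628]]
    - [-0.8,[-35.1,-2.6,-4],[0,0,-0.0628]]
    - [-0.8,[-34.8,-4.8,-4],[0,0,-0.0628]]
    - [-0.8,[-30.7,17.9,0],[0,0,0]]
    - [-0.8,[-30.7,17.9,0],[0,0,0]]
    - [-0.8,[-30.7,17.9,0],[0,0,0]]
    - [-0.8,[-30.7,17.9,0],[0,0,0]]
    - [-0.8,[-30.7,17.9,0],[0,0,0]]
    - [-0.8,[-30.7,17.9,0],[0,0,0]]
    - [-0.8,[6.4,33,0],[0,0,0]]
    - [-0.8,[6.4,33,0],[0,0,0]]
    - [-0.8,[6.4,33,0],[0,0,0]]
    - [-0.8,[0,0,40],[0,0,0]]
    - [-0.8,[0,0,30],[0,0,0]]
    - [-0.8,[0,0,0],[0,0,0]]

```text
t: 23.9
tcp_pos: [0.5967, -0.0798, 0.0681]
eef_rot: [[0.191, 0.982, -0.009], [0.982, -0.191, 0.003], [0.001, -0.01, -1.0]]
contact_force: [-1.5, 1.0, -0.1]
opening: 0.0195
grip_force: 29.9
```

Call:
send_rows:
  series:
    - [-0.8,[0,0,15],[0,0,0]]
    - [-0.8,[0,0,0],[0,0,0]]
    - [-0.8,[0,0,0],[0,0,0]]

```text
t: 24.2
tcp_pos: [0.6006, -0.0812, 0.0581]
eef_rot: [[0.191, 0.982, 0.001], [0.982, -0.191, -0.0], [-0.0, 0.001, -1.0]]
contact_force: [-0.1, -0.0, 0.3]
opening: 0.0201
grip_force: 29.9
```

```bash
python3 look.py 7 .6 -.08 .02 55;python3 - <<'E'
from h import *
p,f=now()
d=np.array([.601,-.082])-p[:2];a=np.radians(f);print('tool x,y',1000*d@[-np.sin(a),np.cos(a)],1000*d@[np.cos(a),np.sin(a)])
E
```

```text
24.3 [ 0.60088647 -0.08129416  0.05848296] -11.013954394506454 0.019843321163459184 29.945174753665924 [ 0.08177672  0.25940333 -0.01002313]
tool x,y -0.6711466544820327 0.24628853779270798
```

View pics/c7.png

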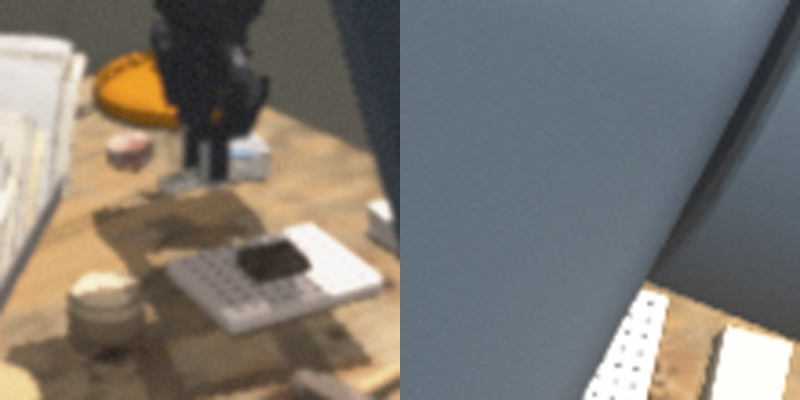

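Call:
send_rows:
  series:
    - [-0.8,[-0.6,0.2,18],[0,0,0]]
    - [-0.8,[0,0,12],[0,0,0]]
    - [-0.8,[0,0,4.7],[0,0,0]]
    - [-0.8,[0,0,0],[0,0,0]]
    - [-0.8,[0,0,0],[0,0,0]]
    - [-0.5,[0,0,0.3],[0,0,0]]
    - [-0.2,[0,0,0],[0,0,0]]
    - [0.1,[0,0,0],[0,0,0]]
    - [0.1,[0,0,0],[0,0,0]]
    - [0.1,[0,0,-10],[0,0,0]]
    - [0.1,[0,0,-40],[0,0,0]]
    - [0.1,[0,0,-40],[0,0,0]]
    - [0.1,[0,0,0],[0,0,0]]
    - [0.1,[0,0,0],[0,0,0]]

```text
t: 25.7
tcp_pos: [0.601, -0.0819, 0.114]
eef_rot: [[0.191, 0.982, 0.003], [0.982, -0.191, -0.001], [-0.0, 0.003, -1.0]]
contact_force: [0.1, -0.6, -0.2]
opening: 0.0469
grip_force: 0.0
```

Run:
```python
from h import *
np.set_printoptions(legacy='1.25')
p,f=now();print(p,f,bot.state()['opening'])
plan([*p[:2],.113],-11,[(.6573,-.1635,.08,-23.5,.6,4)])
```

```text
[ 0.6009529  -0.08188728  0.11397843] -11.010188678361333 0.04694364988724499
(0.6573, -0.1635, 0.08, -23.5)  [[0.6, [-17.3, 17.7, 8.2], [0, 0, 0.0545]], [0.6, [-16.3, 18.6, 8.2], [0, 0, 0.0545]], [0.6, [-15.3, 19.5, 8.2], [0, 0, 0.0545]], [0.6, [-14.2, 20.3, 8.2], [0, 0, 0.0545]]]
```

Call:
send_rows:
  series:
    - [0.6,[-17.3,17.7,8.2],[0,0,0.0545]]
    - [0.6,[-16.3,18.6,8.2],[0,0,0.0545]]
    - [0.6,[-15.3,19.5,8.2],[0,0,0.0545]]
    - [0.6,[-14.2,20.3,8.2],[0,0,0.0545]]
    - [0.6,[0,0,0],[0,0,0]]
    - [0.6,[0,0,0],[0,0,0]]
    - [0.6,[0,0,0],[0,0,0]]

```text
t: 26.4
tcp_pos: [0.6551, -0.162, 0.0786]
eef_rot: [[0.398, 0.917, -0.003], [0.917, -0.398, 0.001], [0.0, -0.003, -1.0]]
contact_force: [-0.5, -0.2, 0.1]
opening: 0.0686
grip_force: 0.0
```

Run:
```python
from fit import *
print(now())
ims={c:snap(c,c[0]+'8') for c in('scene','top')}
q,i,pic=fit({'scene':ims['scene']},'stone_box',np.array([.6573,-.1635,-.41]));print('stone',q,i)
q,i,p2=fit({'scene':ims['scene']},'lighter',np.array([.601,-.082,-.19]));print('lighter',q,i)
u=np.int32(proj('scene',[.63,-.12,.03]));c=ims['scene'][u[1]-40:u[1]+40,u[0]-40:u[0]+40,::-1]
cv2.imwrite('pics/c8.png',np.hstack([cv2.resize(x,(380,380),interpolation=2) for x in(c,p2)]))
```

```text
(array([ 0.65514975, -0.16198668,  0.07857069]), -23.45729252700939)
stone [ 0.65642602 -0.16317385 -0.48237139] [np.float64(0.9432180524895757)]
lighter [ 0.59890894 -0.08231964 -0.08110464] [np.float64(0.7206787805976873)]
```

View pics/c8.png

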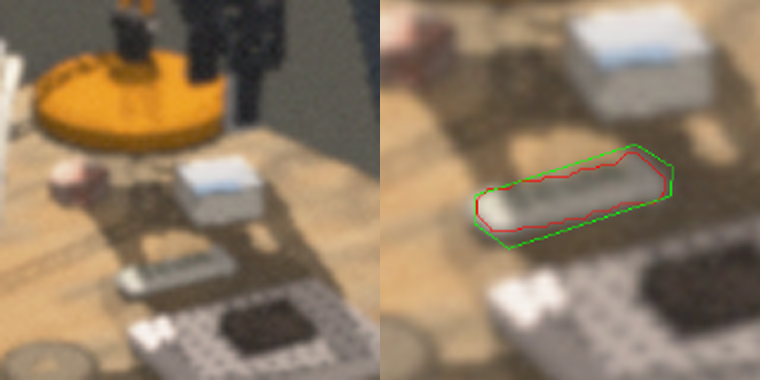

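Call:
send_rows:
  series:
    - [0.6,[-0.5,2,20],[0,0,0]]
    - [0.6,[0,0,18],[0,0,0]]
    - [0.6,[0,0,10],[0,0,0]]
    - [0.6,[0,0,0],[0,0,0]]
    - [0.6,[0,0,0],[0,0,0]]
    - [0.1,[0,0,0],[0,0,0]]
    - [-0.2,[0,0,0],[0,0,0]]
    - [-0.2,[0,0,0],[0,0,0]]
    - [-0.2,[0,0,0],[0,0,0]]
    - [-0.2,[0,0,0],[0,0,0]]
  grip_force: 30

```text
t: 27.5
tcp_pos: [0.6589, -0.1647, 0.0325]
eef_rot: [[0.399, 0.917, 0.002], [0.917, -0.399, -0.001], [0.0, 0.002, -1.0]]
contact_force: [-0.5, 0.1, 5.9]
opening: 0.041
grip_force: 31.8
```

Run:
```python
from h import *
np.set_printoptions(legacy='1.25')
p,f=now();print(p,f)
plan([p[0],p[1],.13],-23.5,[(.4834,-.1845,.13,-11,-.2,6)])
```

```text
[ 0.65886879 -0.16474986  0.03248015] -23.506954572440797
(0.4834, -0.1845, 0.13, -11)  [[-0.2, [-14.7, -25.5, -0.0], [0, 0, -0.0364]], [-0.2, [-13.7, -26.0, -0.0], [0, 0, -0.0364]], [-0.2, [-12.8, -26.5, -0.0], [0, 0, -0.0364]], [-0.2, [-11.8, -27.0, -0.0], [0, 0, -0.0364]], [-0.2, [-10.8, -27.4, -0.0], [0, 0, -0.0364]], [-0.2, [-9.8, -27.7, -0.0], [0, 0, -0.0364]]]
```

Call:
send_rows:
  series:
    - [-0.2,[0,0,-20],[0,0,0]]
    - [-0.2,[0,0,-40],[0,0,0]]
    - [-0.2,[0,0,-37],[0,0,0]]
    - [-0.2,[-14.7,-25.5,0],[0,0,-0.0364]]
    - [-0.2,[-13.7,-26.0,0],[0,0,-0.0364]]
    - [-0.2,[-12.8,-26.5,0],[0,0,-0.0364]]
    - [-0.2,[-11.8,-27.0,0],[0,0,-0.0364]]
    - [-0.2,[-10.8,-27.4,0],[0,0,-0.0364]]
    - [-0.2,[-9.8,-27.7,0],[0,0,-0.0364]]
    - [-0.2,[0,0,30],[0,0,0]]
    - [-0.2,[0,0,20],[0,0,0]]
    - [-0.2,[0,0,0],[0,0,0]]
    - [-0.2,[0,0,0],[0,0,0]]
    - [-0.2,[0,0,0],[0,0,0]]

```text
t: 28.9
tcp_pos: [0.4834, -0.1844, 0.0791]
eef_rot: [[0.19, 0.982, 0.001], [0.982, -0.19, -0.001], [-0.001, 0.001, -1.0]]
contact_force: [0.9, -0.4, -0.6]
opening: 0.0412
grip_force: 31.2
```

Run:
```python
from h import *
p,f=now();print(p,f,bot.state()['opening'])
d=np.array([.4834,-.1845])-p[:2];a=np.radians(f);print('tool x,y',1000*d@[-np.sin(a),np.cos(a)],1000*d@[np.cos(a),np.sin(a)])
```

```text
[ 0.48336429 -0.18436177  0.07910459] -10.971443433144996 0.04120396303009232
tool x,y -0.12891032042909575 0.061362394880794056
```

Call:
send_rows:
  series:
    - [-0.2,[0,0,12],[0,0,0]]
    - [-0.2,[0,0,7],[0,0,0]]
    - [-0.2,[0,0,3],[0,0,0]]
    - [-0.2,[0,0,0.7],[0,0,0]]
    - [-0.2,[0,0,0],[0,0,0]]
    - [-0.2,[0,0,0],[0,0,0]]

```text
t: 29.5
tcp_pos: [0.4828, -0.1841, 0.0556]
eef_rot: [[0.191, 0.982, 0.0], [0.982, -0.191, -0.0], [-0.0, 0.0, -1.0]]
contact_force: [0.3, 0.7, -1.0]
opening: 0.0413
grip_force: 31.2
```

Release, rise, and draw back to one side for a look.

Call:
send_rows:
  series:
    - [-0.2,[0,0,0.3],[0,0,0]]
    - [0.1,[0,0,0],[0,0,0]]
    - [0.3,[0,0,0],[0,0,0]]
    - [0.5,[0,0,0],[0,0,0]]
    - [0.5,[0,0,0],[0,0,0]]
    - [0.5,[0,0,-10],[0,0,0]]
    - [0.5,[0,0,-40],[0,0,0]]
    - [0.5,[0,0,-40],[0,0,0]]
    - [0.5,[0,0,-40],[0,0,0]]
    - [0.5,[40,-8,-10],[0,0,0]]
    - [0.5,[40,-8,0],[0,0,0]]
    - [0.5,[40,-8,0],[0,0,0]]
    - [0.5,[40,-8,0],[0,0,0]]
    - [0.5,[40,-8,0],[0,0,0]]
    - [0.5,[40,0,0],[0,0,0]]
    - [0.5,[40,0,0],[0,0,0]]
    - [0.5,[40,0,0],[0,0,0]]
    - [0.5,[40,0,0],[0,0,0]]
    - [0.5,[40,0,0],[0,0,0]]
    - [0.5,[0,0,0],[0,0,0]]

```text
t: 31.5
tcp_pos: [0.5205, 0.2205, 0.1964]
eef_rot: [[0.186, 0.983, 0.003], [0.983, -0.186, 0.002], [0.003, 0.003, -1.0]]
contact_force: [-0.4, -1.0, -0.2]
opening: 0.064
grip_force: 0.0
```

```bash
python3 look.py 9 .53 -.06 .03 75
python3 - <<'E'
from fit import *
ims={c:cv2.imread(f'pics/{c[0]}9.png')[:,:,::-1] for c in('top','scene')}
B=np.array([.507,-.0640]);a=np.radians(-11);ex=np.array([np.cos(a),np.sin(a)]);ey=np.array([-np.sin(a),np.cos(a)])
for n,g,z in(('charcoal_block',(.5065,-.063,-.19),.012),('flux_pot',(.53,.062,0),0),('lidded_box',(.4834,-.1845,-1.76),0),('lighter',(.601,-.082,-.19),0),('stone_box',(.4834,-.1845,-.19),.023)):
    q,i,_=fit(ims,n,np.array(g),z);d=q[:2]-B;print(n,np.round(q,3),'board frame mm',np.round([1000*d@ex,1000*d@ey],1),'yaw rel',round(np.degrees(q[2])+11,1),np.round(i,2))
E
```

```text
31.6 [0.51917951 0.21684515 0.19577198] -10.853656600438534 0.06394752931854256 0.0 [ 0.13356448  0.48439218 -0.04031347]
charcoal_block [ 0.507 -0.063 -0.223] board frame mm [-0.4  1.1] yaw rel -1.8 [0.88 0.85]
flux_pot [0.527 0.065 0.048] board frame mm [ -4.5 130.3] yaw rel 13.7 [0.81 0.86]
lidded_box [ 0.483 -0.185 -1.803] board frame mm [  -0.5 -123.7] yaw rel -92.3 [0.9  0.85]
lighter [ 0.6   -0.08  -0.203] board frame mm [94.6  1.9] yaw rel -0.7 [0.93 0.7 ]
stone_box [ 0.484 -0.183 -0.197] board frame mm [-1.000e-01 -1.209e+02] yaw rel -0.3 [0.85 0.87]
```

View pics/c9.png

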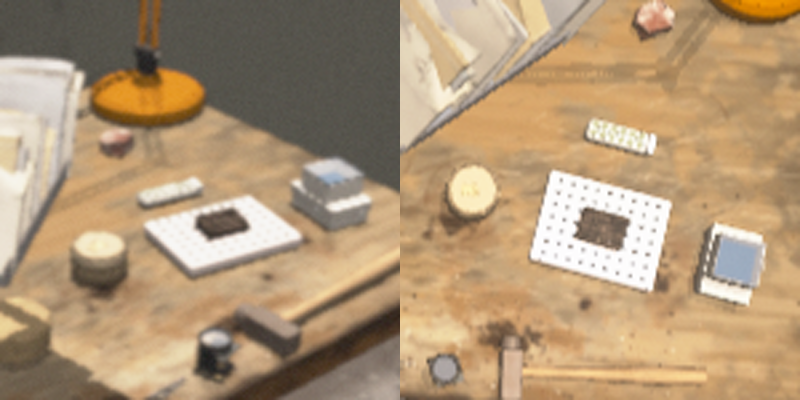

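```bash
python3 -c "
from plant import bot
print(bot.hand_in())"
```

```text
the job is handed in; nothing more can be done
None
```

The bench is laid out as asked and the job is handed in at about 32 s. In the last pictures every piece measured within about 5 mm of its place, the flux pot's reading being the least certain, and the lump and tin were left alone.

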